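Shim up the front of a drawer chest

TASK

Shut the open drawer of the little wooden chest fully, then pick up the orange levelling wedge and push it, thin end first, flat along the grey board under the chest's front between its feet until both front feet are just clear of the board (about 4 mm), so that the chest leans back and the drawer stays shut. The back feet stay on the board, with the chest square to the stop strip behind it, and the tape roll, glue bottle and block plane are left where they are. Finish still holding the wedge there with the fingers, with nothing else of the robot touching the chest.

Things in the scene. Friction and masses are not known exactly. Their poses are not given: they have to be found in the camera images.
- board: Grey levelling board fixed on the bench, 400 (x) x 270 (y) x 18 mm thick, yawed a little; origin at the centre of its underside (bench level), z up, top surface at local z = 18 mm. Across its far (+x) end lies a wooden stop strip 20 mm wide, 250 long, 22 high; its face towards the chest is at local x = +180 mm. Friction of all surfaces about 0.6.
- chest: Loose dark chest, one pale drawer, 155 deep (x) x 220 wide (y) x 110 mm high, about 1.2 kg, standing on the board, its back 1 to 4 mm from the stop strip. Origin: centre of its footprint at the soles; -x is the front, facing the robot. Four 22 mm square corner feet leave a gap under it 10 mm high, 176 mm wide between the front feet, clear over the whole depth.
- front_edge (a point): Middle of the lower front edge of the chest, 10 mm above the soles (chest-local x = -77.5, y = 0, z = 10 mm): the wedge goes in below this point, in the chest's +x direction.
- drawer (a joint): How far the drawer is open, m: 0 = shut with its front flush with the chest, grows as it slides out towards chest -x; starts 0.04 to 0.075, at most 0.1. It slides with about 1.5 N of friction and stays where it is left.
- handle (a point): Middle of the drawer's horizontal steel bar handle (10 mm thick, 90 mm long along chest y, its centre 22 mm in front of the drawer front and 60 mm above the soles); moves with the drawer. Pushing the bar towards chest +x shuts the drawer; when shut it stands out 27 mm over the board in front of the chest.
- foot_fl (a point): Sole of the front left foot at its front edge (chest-local x = -77.5, y = +99 mm, z = 0); touches the board top when the chest stands flat; its height over the board top is the lift.
- foot_fr (a point): The same for the front right foot (chest-local y = -99 mm).
- wedge: Loose orange wedge, 170 long (x) x 36 mm wide (y), 0.15 kg, flat on the bench left or right of the board. Origin: centre of its underside; +x points to the thin end (toe). Top 5 mm high at the toe (x = 85), rising straight to 20 mm at x = -15, level to the back (x = -85); a grip block on the rear 45 mm reaches 42 mm high. Under the chest it does not slide out by itself.
- wedge_grip (a point): Middle of the wedge's grip block (wedge-local x = -62.5, y = 0, z = 25 mm): grip it across y here (36 mm), fingers from above.
- wedge_toe (a point): Toe of the wedge at its underside (wedge-local x = +85, y = 0, z = 0).
- tape: Bystander: yellow roll of tape lying flat, 100 mm across, 24 mm high; origin at the centre of its underside.
- glue: Bystander: white glue bottle standing, 64 mm across, 170 mm high; origin at the centre of its underside.
- plane: Bystander: steel block plane with wooden grips standing on its sole, 155 (x) x 46 mm (y), about 50 mm high, lying roughly along world y; origin at the centre of its sole.

How it is judged:
On the way, in this order (a step that is already met when the one before it is completed fails the run):
1. the drawer is shut, with the chest still flat on the board (value of joint drawer below 0.006 m and z of each of foot_fl, foot_fr in the frame of board below 0.019 m), for 0.2 s.
2. the wedge, held by the fingers, lifts the chest's front feet off the board (z of each of foot_fl, foot_fr in the frame of board above 0.0192 m and contact force between wedge and chest above 1 N and contact force between the fingers and wedge above 1 N), for 0.2 s.
At the end, for the whole second after the job is handed in: Drawer within 6 mm of shut; front feet 1.2 to 8.5 mm above the board, back feet resting on it (over 1 N); wedge flat on the board under the chest front between the feet, pressing both by 1 N; fingers on it (1 N), robot off the chest; chest within 0.08 rad of square, 12 mm of the strip; still (all of step 2 and value of joint drawer below 0.006 m and z of each of foot_fl, foot_fr in the frame of board below 0.0265 m and contact force between each of chest, wedge and board above 1 N and contact force between each of the arm, the fingers and chest below 0.5 N and x of wedge_toe in the frame of chest above -0.0775 m and x of wedge_grip in the frame of chest below -0.0775 m and y of wedge_toe in the frame of chest between -0.088 and 0.088 m and angle between wedge's own z axis and vertical below 0.1 rad and angle between the x axis of chest and the x axis of board, either way round below 0.08 rad and x of chest in the frame of board above 0.09 m and linear speed of each of chest, wedge below 0.02 m/s); the arm keeps its last pose, push and grip.
It fails at once if the tape roll is moved more than 30 mm (distance of tape from where it was at the start of the episode above 0.03 m).
It fails at once if the glue bottle is moved more than 30 mm (distance of glue from where it was at the start of the episode above 0.03 m).
It fails at once if the block plane is moved more than 30 mm (distance of plane from where it was at the start of the episode above 0.03 m).
It also fails if it takes over 67 s, if anything falls off the work surface, if the arm or the gripper's body presses on something with over 40 N, if the wrist force passes 120 N, or if a joint passes its speed limit or range.

ROBOT

A 6-joint arm with a two-finger parallel gripper is mounted at the origin on the work surface. World frame = base frame: x ahead of the robot, y to its left, z up, the work surface at z = 0. Lengths are in m, angles in rad, forces in N, time in s.
With the tool pointing down it reaches from about 0.4 to 0.925 m from the base axis. Payload 3.4 kg.
Tool frame: the origin (TCP) lies between the finger pads; the fingertips stand 19 mm ahead of it and the grasp point (between the pads) is the TCP; z points along the fingers, y is the line along which they close (so a half turn about z gives the same grasp; the last joint's range is limited). The gripper opens to 85 mm and grips with 20 to 120 N. Pads are 22 mm wide; open, the fingers measure 114 mm over their backs; the gripper's body (76 mm by 85 mm) begins 54 mm behind the grasp point. The pads swing forward as they close: fully open they stand 13 mm farther back than shut.
Start: joints at [1.065, 0.307, 1.506, -0, 1.328, -0.073], TCP at [0.241, 0.522, 0.212] pointing down, gripper open.
Joint ranges: [-3.12, 3.12], [-1.05, 2.28], [0.14, 2.33], [-1.42, 4.57], [0.1, 2.73], [-2.68, 2.68]. Speed limits (rad/s): [2.57, 2.57, 3.14, 3.14, 3.14, 3.14].

INTERFACE

Orientations are given as [roll, pitch, yaw] about the fixed x, y, z axes, in that order (R = Rz(yaw) Ry(pitch) Rx(roll)).
In Python, from station import robot gives the robot as it stands.
- The arm moves only by the tool shift_gripper, called after "Request:" as a command line: name --argument value ..., lists and objects as JSON in quotes. Schema: {"type":"object","properties":{"increments":{"type":"object","properties":{"ticks":{"type":"array","items":{"type":"array","items":{"type":"number"},"minItems":6,"maxItems":6},"minItems":1,"maxItems":8}},"additionalProperties":false,"required":["ticks"]},"finger_gap":{"type":"number"},"only":{"type":"string"},"quiet":{"type":"boolean"},"lines":{"type":"string"}},"required":["increments"],"additionalProperties":false}. increments is an object whose key "ticks" holds a list of rows, 1 to 8 of them, each of 6 numbers: dx, dy, dz in units of 100 mm, then a rotation vector rx, ry, rz in rad; each row shifts and turns the commanded pose from where the row before left it, along the tool's axes as they then stand; what a row does not reach is not made up. A row lasts 1/8 s, in which the tool goes at most 0.0625 m and 0.188 rad, less where a joint would pass 70% of its speed; a pose out of reach is approached as far as the arm can. finger_gap is the opening from 0.0 (shut) to 1.0 (fully open), set as the call begins (left out keeps the last). The fingers move at their own pace and stop on an object; the grip force is fixed at half the most. Time passes only in rows, so rows that do not move let the fingers close. The tool returns the time, the measured TCP pose, the force, the opening and the grip force at its end. only (a regular expression) keeps the lines of the reply that match it, lines (a string "A,B") keeps lines A to B, and quiet returns only ok. Input that does not fit is refused with a message, and nothing moves.
- robot.state(): the state, without advancing time (a new reading comes with each control period).
- robot.read_camera(name): name is "scene" or "top" or "wrist"; returns a dict with "frame" (400x640x3 uint8, blue, green, red), "depth" (400x640 float32, m along the optical axis (not along the pixel's ray), 0 where there is no reading), "fx", "fy", "cx", "cy" (pixels), "world_to_cam" (4x4, takes a point from world to camera coordinates); the wrist camera has in their place "hand_eye" (4x4, takes a point from camera to tool coordinates, whose origin is the TCP and whose axes are the flange's). Camera axes: x right, y down, z forward; pixel columns grow to the right and rows downward; lengths in m; the calibration is good to about 2 mm. The wrist camera is an equidistant fisheye: a pixel r from the principal point sees the ray r / f radians off the axis. A picture is of the moment at which its call begins: read the wrist's pose just before it.
- robot.sign_off(): hands the job in; it is judged then, once.
The state is a dict: "time": time; "joint_pos": joint angles; "qd": joint speeds; "effort": joint torques, N m; "tcp_pos": TCP position; "eef_rot": TCP orientation; "ft_force": force on the tool from outside, world axes, zero at the start; "torque": the same for the moment, N m; "grip_width": opening from 0.0 (shut) to 1.0 (fully open); "finger_force": force on a finger pad.
Only numpy, scipy, OpenCV 4.12 (cv2) and the standard library are available. Lean on these libraries where they do the work, as an engineer would, in place of code of your own. Each camera call takes 0.05 s, during which the arm holds its last target. There are 200 camera calls.

## Working session

There is one attempt and no reset: what is moved stays moved. The work goes in short steps, Python scripts to look and compute and a tool call to move; the robot and the scene stay as the last step left them, time stands still between calls to the robot, and variables do not carry over. Pictures are saved under pics/ and viewed, at most 10 in all, crops included, and the job is handed in when it is done.

```bash
ls; mkdir -p pics; cat > h.py <<'E'
from station import robot
import numpy as np, cv2
def grab(n):
    s=robot.state(); c=robot.read_camera(n); return s,c
def pts(c):  # world points image for scene/top
    d=c["depth"]; v,u=np.indices(d.shape)
    P=np.stack([(u-c["cx"])/c["fx"]*d,(v-c["cy"])/c["fy"]*d,d],-1)
    T=np.linalg.inv(c["world_to_cam"]); return P@T[:3,:3].T+T[:3,3]
E
python3 - <<'E'
from h import *
for n in("top","scene"):
    s,c=grab(n); cv2.imwrite(f"pics/{n}0.png",c["frame"]); np.savez(f"{n}0.npz",**c)
print(s["tcp_pos"],s["eef_rot"],s["time"],c["world_to_cam"])
E
```

```text
pics
station.py
[0.24084237 0.52130076 0.21138421] [-3.13951146e+00 -1.21147588e-04  2.70874421e+00] 0.05 [[ 0.80219219  0.59705109  0.00420588 -0.4535394 ]
 [ 0.46670185 -0.62263153 -0.62810776 -0.24377809]
 [-0.37239371  0.50582602 -0.778115    1.45316029]
 [ 0.          0.          0.          1.        ]]
```

View pics/top0.png

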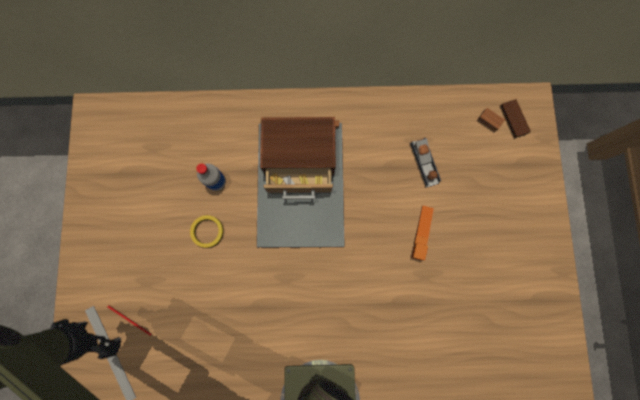

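View pics/scene0.png

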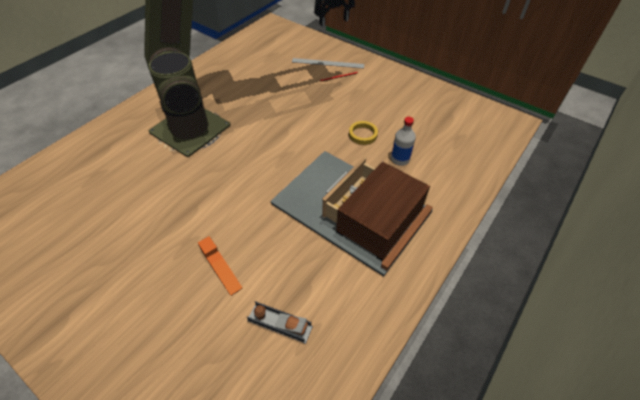

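The top view shows the board around (300,185), the chest with its open drawer and handle at (299,198), and the wedge at (423,232) with its grip end near (420,252) and toe up. The tape is at (206,232), the glue at (211,178) and the plane at (426,162). The scene view agrees with this.

```bash
python3 - <<'E'
from h import *
np.set_printoptions(precision=4,suppress=True)
for n in("top","scene"):
    c=dict(np.load(f"{n}0.npz")); P=pts(c); f=c["frame"]; hsv=cv2.cvtColor(f,cv2.COLOR_BGR2HSV)
    print(n,"f",c["fx"])
    ins=(P[...,0]>.2)&(P[...,0]<1.1)&(abs(P[...,1])<.5)
    def rect(m,name):
        m=cv2.morphologyEx(m.astype(np.uint8),cv2.MORPH_OPEN,np.ones((2,2)))
        k,l,st,_=cv2.connectedComponentsWithStats(m); i=1+np.argmax(st[1:,4]); m=l==i
        Q=P[m]; r=cv2.minAreaRect(Q[:,:2].astype(np.float32)); print(name,m.sum(),np.array(r[0]),np.array(r[1]),r[2],"z pct",np.percentile(Q[:,2],[2,50,98])); return m
    H,S,V=[hsv[...,i].astype(int) for i in range(3)]
    z=P[...,2]
    m=rect(ins&(H<12)&(S>190)&(V>150)&(z<.06),"wedge")
    rect(m&(z>.033),"wedgegrip"); rect(m&(z<.03),"wedgefront")
    rect(ins&(abs(z-.018)<.006)&(S<80)&(P[...,1]>-.15),"board")
    rect(ins&(abs(z-.128)<.008)&(P[...,1]<.2)&(P[...,1]>-.2),"chesttop")
    rect(ins&(z<.1)&(z>.065)&(S<90)&(abs(P[...,1]-.05)<.15)&(P[...,0]<.72),"handle")
    for s0 in [(z>.004)&(z<.04)&(H>20)&(H<35)&(S>150)]: rect(ins&s0,"tape")
    print("plane h", np.percentile(z[ins&(P[...,1]<-.2)],[50,]))
E
```

```text
top f 395.90476179794047Traceback (most recent call last):
  File "<stdin>", line 13, in <module>
  File "<stdin>", line 9, in rect
    return _wrapfunc(a, 'argmax', axis=axis, out=out, **kwds)
    return bound(*args, **kwds)
ValueError: attempt to get argmax of an empty sequence
```

```bash
cat > m.py <<'E'
from h import *
import sys
np.set_printoptions(precision=4,suppress=True)
for n in("top","scene"):
    c=dict(np.load(f"{n}0.npz")); P=pts(c); f=c["frame"]; hsv=cv2.cvtColor(f,cv2.COLOR_BGR2HSV)
    H,S,V=[hsv[...,i].astype(int) for i in range(3)]; z=P[...,2]
    ins=(P[...,0]>.2)&(P[...,0]<1.1)&(abs(P[...,1])<.5)
    print(n, "in",ins.sum(), "zmed",np.median(z[ins]), "nodepth",(c["depth"]==0).sum())
    uv={"top":[(418,254),(428,212),(300,230),(300,140),(299,198),(380,200)],"scene":[(209,244),(230,280),(300,190),(385,190),(334,185),(150,250)]}[n]
    for u,v in uv: print((u,v),P[v,u],hsv[v,u])
    def rect(m,name):
        if m.sum()<10: print(name,"none"); return m
        m=cv2.morphologyEx(m.astype(np.uint8),cv2.MORPH_OPEN,np.ones((2,2)))
        k,l,st,_=cv2.connectedComponentsWithStats(m)
        if k<2: print(name,"none"); return m>0
        i=1+np.argmax(st[1:,4]); m=l==i
        Q=P[m]; r=cv2.minAreaRect(Q[:,:2].astype(np.float32)); print(name,m.sum(),np.array(r[0]),np.array(r[1]),r[2],"z",np.percentile(Q[:,2],[2,50,98])); return m
    m=rect(ins&(H<11)&(S>190)&(V>130)&(z<.06)&(P[...,1]<-.1),"wedge")
    rect(m&(z>.033),"wedgegrip"); rect(m&(z<.03),"wedgefront")
    rect(ins&(abs(z-.018)<.006)&(S<80)&(P[...,1]>-.15),"board")
    rect(ins&(abs(z-.128)<.008)&(P[...,1]<.2)&(P[...,1]>-.2),"chesttop")
    rect(ins&(z<.1)&(z>.065)&(S<90)&(abs(P[...,1]-.05)<.15)&(P[...,0]<.72),"handle")
E
python3 m.py
```

```text
top in 82894 zmed 0.0007080226774327514 nodepth 1014
(418, 254) [ 0.4177 -0.3045  0.0382] [ 13 191 187]
(428, 212) [ 0.548  -0.352   0.0099] [ 11 202 186]
(300, 230) [0.5003 0.0496 0.0167] [ 39  20 125]
(300, 140) [0.7522 0.0408 0.1313] [ 10 144  85]
(299, 198) [0.5901 0.0487 0.0768] [ 19  24 119]
(380, 200) [ 0.5916 -0.2056 -0.0017] [ 15 122 174]
wedge none
wedgegrip none
wedgefront none
board 5047 [0.6086 0.0444] [0.2702 0.4533] 89.15581512451172 z [0.0006 0.0176 0.0232]
chesttop 3841 [0.6261 0.0446] [0.2258 0.4884] 89.26317596435547 z [0.0468 0.1274 0.1322]
handle 153 [0.6013 0.0494] [0.0971 0.0299] 88.69341278076172 z [0.015  0.0796 0.0864]
scene in 80247 zmed 6.745998838686429e-05 nodepth 998
(209, 244) [ 0.4312 -0.3104  0.0413] [ 11 195 209]
(230, 280) [ 0.5359 -0.3451  0.0103] [ 12 187 210]
(300, 190) [ 0.4956 -0.0001  0.0159] [ 60  13 118]
(385, 190) [0.7397 0.0656 0.1281] [ 10 152  87]
(334, 185) [0.5989 0.0293 0.0841] [ 18  34 150]
(150, 250) [ 0.2882 -0.4079 -0.0015] [ 16 114 192]
wedge none
wedgegrip none
wedgefront none
board 3781 [ 0.7675 -0.1895] [0.2761 0.9508] 46.68822479248047 z [0.0129 0.0174 0.0805]
chesttop 3862 [ 0.8135 -0.2007] [0.2036 0.9039] 13.608104705810547 z [0.1159 0.1274 0.1308]
handle 80 [0.6093 0.0335] [0.1207 0.0263] 88.60779571533203 z [0.0779 0.0848 0.1187]
```

```bash
cat > m2.py <<'E'
from h import *
np.set_printoptions(precision=4,suppress=True)
def ray(c,uv,z0):
    T=np.linalg.inv(c["world_to_cam"]); uv=np.asarray(uv,float)
    d=np.stack([(uv[:,0]-c["cx"])/c["fx"],(uv[:,1]-c["cy"])/c["fy"],np.ones(len(uv))],-1)@T[:3,:3].T
    return (T[:3,3]+d*((z0-T[2,3])/d[:,2])[:,None])[:,:2]
def comp(m):
    k,l,st,_=cv2.connectedComponentsWithStats(m.astype(np.uint8),connectivity=4); return (l==1+np.argmax(st[1:,4]))&m
def rect(c,m,z0,name):
    m=comp(cv2.medianBlur(m.astype(np.uint8),3)>0); uv=np.argwhere(m)[:,::-1]
    X=ray(c,uv,z0).astype(np.float32); r=cv2.minAreaRect(X); print(name,m.sum(),np.array(r[0]),np.array(r[1]),round(r[2],2),"mean",X.mean(0)); return m
def run(c):
    P=pts(c); hsv=cv2.cvtColor(c["frame"],cv2.COLOR_BGR2HSV)
    H,S,V=[hsv[...,i].astype(int) for i in range(3)]; x,y,z=[P[...,i] for i in range(3)]
    ins=(x>.2)&(x<1.1)&(abs(y)<.5)
    w=ins&(H<15)&(S>165)&(V>120)&(z<.06)
    rect(c,w,.018,"wedge"); rect(c,w&(z>.032),.042,"grip")
    rect(c,ins&(abs(z-.018)<.007)&(S<60)&(x<.8),.018,"board")
    ct=rect(c,ins&(abs(z-.128)<.012)&(H<14)&(y>-.15)&(y<.2),.128,"chesttop")
    hm=rect(c,ins&(z>.06)&(z<.1)&(S<60)&(abs(y-.05)<.1)&(x<.72),.083,"handle")
    print("handle z",np.median(z[hm]))
    return P
if __name__=="__main__":
    for n in("top","scene"): print(n); run(dict(np.load(f"{n}0.npz")))
E
python3 m2.py
```

```text
top
wedge 626 [ 0.4844 -0.3287] [0.0402 0.1649] 77.5 mean [ 0.4833 -0.3291]
grip 170 [ 0.4249 -0.3108] [0.0352 0.0439] 72.2 mean [ 0.425  -0.3109]
board 5035 [0.6246 0.0477] [0.2677 0.3492] 89.13 mean [0.5474 0.0418]
chesttop 3808 [0.7468 0.0486] [0.2196 0.1554] 88.64 mean [0.7467 0.0486]
handle 147 [0.5996 0.0511] [0.095  0.0272] 88.65 mean [0.5947 0.0536]
handle z 0.08114171179482055
scene
wedge 613 [ 0.509  -0.3406] [0.0348 0.1361] 72.68 mean [ 0.5102 -0.3408]
grip 187 [ 0.429  -0.3165] [0.0345 0.0461] 72.63 mean [ 0.4291 -0.3164]
board 3627 [0.6278 0.041 ] [0.2715 0.3478] 89.15 mean [0.5635 0.0006]
chesttop 3882 [0.753  0.0405] [0.2265 0.1563] 88.99 mean [0.7552 0.0347]
handle 59 [0.5964 0.0438] [0.0936 0.0046] 88.78 mean [0.5964 0.0432]
handle z 0.08192526844636061
```

Careful with the scale: shifts go in units of 100 mm. That gives: -0.0467 m is -0.467, -0.033 m is -0.33.

Request:
shift_gripper --increments '{"ticks":[[0, 0, 0, 0, 0, -0.137], [0, 0, 0, 0, 0, -0.137], [0, 0, 0, 0, 0, -0.137], [-0.33, -0.467, 0, 0, 0, 0], [-0.33, -0.467, 0, 0, 0, 0], [-0.33, -0.467, 0, 0, 0, 0], [-0.33, -0.467, 0, 0, 0, 0], [-0.33, -0.467, 0, 0, 0, 0]]}' --finger_gap 0

```text
time: 1.1
tcp_pos: [0.4016, 0.2833, 0.2121]
eef_rot: [-3.141, -0.0, 3.12]
ft_force: [1.9, 0.4, -0.9]
grip_width: -0.002
finger_force: 0.0
```

Request:
shift_gripper --increments '{"ticks":[[-0.33, -0.467, 0, 0, 0, 0], [-0.33, -0.467, 0, 0, 0, 0], [-0.33, -0.467, 0, 0, 0, 0], [-0.33, -0.467, 0, 0, 0, 0], [-0.33, -0.467, 0, 0, 0, 0], [0, 0, 0, 0, 0, 0], [0, 0, 0, 0, 0, 0]]}'

```text
time: 1.98
tcp_pos: [0.5601, 0.048, 0.2116]
eef_rot: [3.141, -0.002, 3.119]
ft_force: [-0.8, 0.4, -0.4]
grip_width: -0.001
finger_force: 0.0
```

```bash
python3 - <<'E'
from h import *
s,c=grab("wrist"); cv2.imwrite("pics/w1.png",c["frame"]); print(s["tcp_pos"],s["eef_rot"],c["fx"],c["cx"],c["cy"],c["hand_eye"])
E
```

```text
[0.560067   0.04798078 0.21160795] [ 3.14097504e+00 -2.15670282e-03  3.11877575e+00] 309.70691628693146 320.14093938214046 198.18986999097288 [[-6.77405406e-04 -9.48426495e-01 -3.16996411e-01  8.19140651e-02]
 [ 9.99999769e-01 -6.62442331e-04 -1.54977751e-04 -2.50353006e-05]
 [-6.30068360e-05 -3.16996443e-01  9.48426724e-01 -1.60812303e-01]
 [ 0.00000000e+00  0.00000000e+00  0.00000000e+00  1.00000000e+00]]
```
View pics/w1.png

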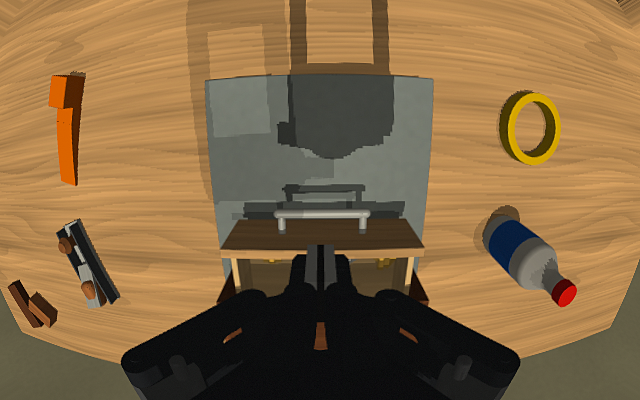

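The wrist view shows the handle bar from (275,214) to (369,214), the front board corners at (206,79) and (434,79), and the wedge on the left. I'll cast rays onto these points.

```bash
cat >> h.py <<'E'
from scipy.spatial.transform import Rotation as R
def wray(c,s,uv,z0):
    p=(np.asarray(uv,float)-[c["cx"],c["cy"]])/c["fx"]; th=np.linalg.norm(p,axis=1,keepdims=True)
    d=np.hstack([p/th*np.sin(th),np.cos(th)]); X=c["hand_eye"]; W=R.from_euler("xyz",s["eef_rot"]).as_matrix()
    o=W@X[:3,3]+s["tcp_pos"]; d=d@X[:3,:3].T@W.T
    return o+d*((z0-o[2])/d[:,2])[:,None]
E
python3 - <<'E'
from h import *
np.set_printoptions(precision=4,suppress=True)
s,c=grab("wrist")
print("handle",wray(c,s,[(275,214),(369,214)],.081))
print("board",wray(c,s,[(206,79),(434,79)],.018))
print("drawer front corners",wray(c,s,[(221,248),(424,248)],.11))
print("grip top", wray(c,s,[(54,74),(83,74),(75,107),(49,107)],.042),"toe",wray(c,s,[(64,183),(76,185)],.005))
E
```

```text
handle [[0.591  0.002  0.081 ]
 [0.5932 0.0977 0.081 ]]
board [[ 0.4461 -0.0824  0.018 ]
 [ 0.452   0.1843  0.018 ]]
drawer front corners [[ 0.6151 -0.0507  0.11  ]
 [ 0.6199  0.1505  0.11  ]]
grip top [[ 0.399  -0.3156  0.042 ]
 [ 0.4122 -0.2544  0.042 ]
 [ 0.4533 -0.2742  0.042 ]
 [ 0.4437 -0.332   0.042 ]] toe [[ 0.5653 -0.3641  0.005 ]
 [ 0.5699 -0.3346  0.005 ]]
```

In the tool's units: 0.06 m is 0.6, -0.02 m is -0.2.

Request:
shift_gripper --increments '{"ticks":[[0, 0, 0.6, 0, 0, 0], [0, 0, 0.6, 0, 0, 0], [0, 0, 0.03, 0, 0, 0], [-0.2, 0, 0, 0, 0, 0], [-0.15, 0, 0, 0, 0, 0], [-0.12, 0, 0, 0, 0, 0], [-0.12, 0, 0, 0, 0, 0], [0, 0, 0, 0, 0, 0]]}' --finger_gap 0

```text
time: 3.08
tcp_pos: [0.6215, 0.0465, 0.0897]
eef_rot: [-3.142, 0.002, 3.12]
ft_force: [0.5, -1.0, 0.5]
grip_width: 0.001
finger_force: 0.0
```

```bash
python3 - <<'E'
from h import *
s,c=grab("top"); np.savez("top1.npz",**c)
import m2; m2.run(c)
cv2.imwrite("pics/t1.png",cv2.resize(c["frame"][90:270,220:380],None,fx=3,fy=3))
E
```

```text
wedge 628 [ 0.4848 -0.3285] [0.0406 0.1655] 77.5 mean [ 0.4831 -0.329 ]
grip 171 [ 0.4247 -0.3106] [0.0355 0.0438] 74.52 mean [ 0.425  -0.3106]
board 1623 [ 0.6247 -0.0535] [0.0651 0.3526] 89.15 mean [ 0.579  -0.0576]
chesttop 1264 [0.7482 0.0478] [0.218  0.1524] 88.63 mean [0.7727 0.0056]
handle 103 [0.6133 0.0554] [0.0863 0.0182] 88.64 mean [0.6109 0.06  ]
handle z 0.08209345930850342
```

View pics/t1.png

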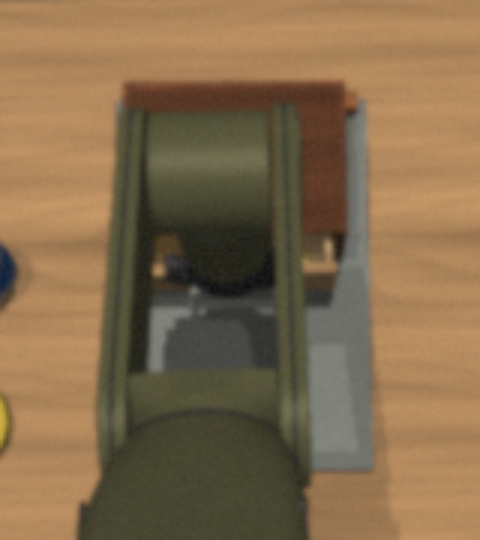

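The crop shows the drawer partly closed, with its front at about (320,290) against the chest front at about 235. I'll keep pushing gently.

In the tool's units: -0.004 m is -0.04.

Request:
shift_gripper --increments '{"ticks":[[-0.04, 0, 0, 0, 0, 0], [-0.04, 0, 0, 0, 0, 0], [-0.04, 0, 0, 0, 0, 0], [0, 0, 0, 0, 0, 0], [0, 0, 0, 0, 0, 0]]}'

```text
time: 3.75
tcp_pos: [0.6324, 0.0463, 0.0894]
eef_rot: [-3.142, 0.001, 3.12]
ft_force: [0.0, -0.1, -0.0]
grip_width: -0.0
finger_force: 0.0
```

Request:
shift_gripper --increments '{"ticks":[[-0.03, 0, 0, 0, 0, 0], [-0.03, 0, 0, 0, 0, 0], [0, 0, 0, 0, 0, 0], [0, 0, 0, 0, 0, 0]]}'

```text
time: 4.25
tcp_pos: [0.6384, 0.0462, 0.0894]
eef_rot: [3.142, 0.001, 3.12]
ft_force: [-0.4, 0.3, 0.3]
grip_width: 0.001
finger_force: 0.0
```

```bash
python3 - <<'E'
from h import *
s,c=grab("wrist"); cv2.imwrite("pics/w2.png",c["frame"]); print(s["tcp_pos"],s["ft_force"])
E
```

```text
[0.63839039 0.04620187 0.0893656 ] [-0.40721216  0.26988868  0.28622739]
```

View pics/w2.png

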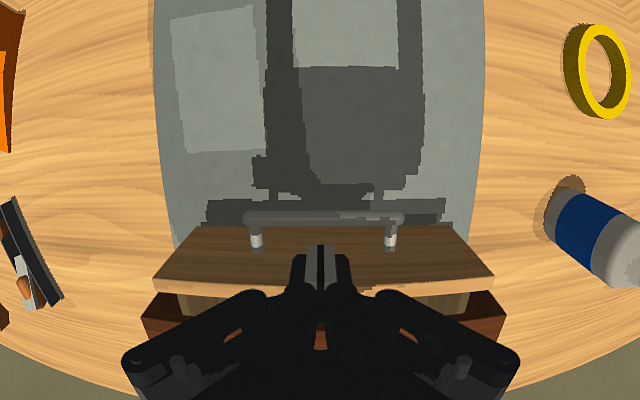

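```bash
python3 - <<'E'
from h import *
np.set_printoptions(precision=4,suppress=True)
s,c=grab("wrist"); d=c["depth"]
print("handle",wray(c,s,[(246,217),(403,217)],.081), "front top edge",wray(c,s,[(160,277),(490,280)],.11))
X=np.linalg.inv(c["hand_eye"])
for t in [(0,0,.019),(.011,0,.019),(.011,0,0)]:
    p=X[:3,:3]@np.array(t)+X[:3,3]; th=np.arctan2(np.hypot(p[0],p[1]),p[2]); r=th*c["fx"]/np.hypot(p[0],p[1]); print(t,c["cx"]+p[0]*r,c["cy"]+p[1]*r,p[2])
for u,v in [(323,217),(340,217),(320,250),(320,265),(250,250),(250,283),(200,277),(120,320),(180,340)]:
    W=R.from_euler("xyz",s["eef_rot"]).as_matrix()
    q=(np.array([u,v])-[c["cx"],c["cy"]])/c["fx"];th=np.hypot(*q);ray=np.array([*(q/th*np.tan(th)),1])*d[v,u]
    print((u,v),d[v,u],W@(c["hand_eye"][:3,:3]@ray+c["hand_eye"][:3,3])+s["tcp_pos"])
E
```

```text
handle [[0.6239 0.0019 0.081 ]
 [0.6261 0.0964 0.081 ]] front top edge [[ 0.6506 -0.0495  0.11  ]
 [ 0.6581  0.149   0.11  ]]
(0, 0, 0.019) 320.2488301933679 230.68179078552845 0.19650631267023122
(0.011, 0, 0.019) 320.2391437701561 214.63553820200974 0.193019355982119
(0.011, 0, 0) 320.2511272413183 226.9224811036775 0.17499924600972158
(323, 217) 0.1827387 [0.625  0.0481 0.0804]
(340, 217) 0.18194708 [0.6249 0.0581 0.0811]
(320, 250) 0.15076798 [0.6284 0.0463 0.1153]
(320, 265) 0.1349585 [0.6272 0.0463 0.1316]
(250, 250) 0.19353765 [0.6483 0.0009 0.0772]
(250, 283) 0.15846744 [0.6488 0.0084 0.1143]
(200, 277) 0.16173853 [ 0.6483 -0.0218  0.1109]
(120, 320) 0.317815 [ 0.7994 -0.2138 -0.0017]
(180, 340) 0.0851943 [0.6255 0.0015 0.1838]
```

```bash
python3 - <<'E'
from h import *
np.set_printoptions(precision=4,suppress=True)
s,c=grab("wrist"); d=c["depth"]; W=R.from_euler("xyz",s["eef_rot"]).as_matrix()
for u in (312,328,320):
  for v in range(222,262,4):
    q=(np.array([u,v])-[c["cx"],c["cy"]])/c["fx"];th=np.hypot(*q);ray=np.array([*(q/th*np.tan(th)),1])*d[v,u]
    print((u,v),c["frame"][v,u],W@(c["hand_eye"][:3,:3]@ray+c["hand_eye"][:3,3])+s["tcp_pos"])
E
```

```text
(312, 222) [72 79 81] [0.627  0.0416 0.0828]
(312, 226) [66 73 78] [0.6303 0.0415 0.081 ]
(312, 230) [40 64 86] [0.6489 0.04   0.0456]
(312, 234) [42 66 88] [0.6491 0.0401 0.0522]
(312, 238) [41 66 86] [0.6496 0.0403 0.0576]
(312, 242) [40 65 87] [0.649  0.0405 0.0649]
(312, 246) [69 73 74] [0.6273 0.0423 0.1127]
(312, 250) [69 74 75] [0.6271 0.0424 0.1173]
(312, 254) [69 73 74] [0.627  0.0425 0.1215]
(312, 258) [68 71 72] [0.6273 0.0426 0.1249]
(328, 222) [72 79 80] [0.6274 0.051  0.0821]
(328, 226) [64 73 76] [0.6306 0.051  0.0808]
(328, 230) [40 65 85] [0.6489 0.0516 0.0463]
(328, 234) [38 61 82] [0.6498 0.0514 0.0513]
(328, 238) [39 65 86] [0.6499 0.0513 0.0575]
(328, 242) [40 65 88] [0.6488 0.0511 0.0659]
(328, 246) [69 73 73] [0.6272 0.0503 0.1133]
(328, 250) [69 73 74] [0.6277 0.0502 0.1166]
(328, 254) [69 73 74] [0.627  0.0501 0.1219]
(328, 258) [69 74 75] [0.6278 0.05   0.1244]
(320, 222) [72 79 80] [0.627  0.0463 0.0829]
(320, 226) [66 74 78] [0.6304 0.0462 0.081 ]
(320, 230) [39 65 86] [0.6491 0.0458 0.0457]
(320, 234) [42 66 87] [0.6488 0.0458 0.0531]
(320, 238) [39 65 86] [0.6494 0.0458 0.0583]
(320, 242) [40 65 88] [0.6489 0.0458 0.0653]
(320, 246) [12 15 13] [0.6272 0.0463 0.1131]
(320, 250) [12 14 13] [0.6277 0.0463 0.1164]
(320, 254) [16 17 16] [0.6271 0.0463 0.1215]
(320, 258) [15 14 15] [0.6277 0.0463 0.1244]
```

The shut fingertips really end about 41 mm short of where I assumed, at tool z of about -0.022. They passed over the handle and are pushing the drawer front's upper rim instead. That still shuts the drawer, so I'll carry on until I feel contact.

In the tool's units: -0.005 m is -0.05, -0.004 m is -0.04.

Request:
shift_gripper --increments '{"ticks":[[-0.05, 0, 0, 0, 0, 0], [-0.05, 0, 0, 0, 0, 0], [-0.05, 0, 0, 0, 0, 0], [-0.04, 0, 0, 0, 0, 0], [0, 0, 0, 0, 0, 0]]}'

```text
time: 5.03
tcp_pos: [0.6578, 0.0457, 0.0892]
eef_rot: [-3.142, 0.001, 3.12]
ft_force: [-0.5, -0.2, 0.1]
grip_width: 0.003
finger_force: 0.0
```

Request:
shift_gripper --increments '{"ticks":[[-0.02, 0, 0, 0, 0, 0], [0, 0, 0, 0, 0, 0]]}'

```text
time: 5.28
tcp_pos: [0.659, 0.0457, 0.0893]
eef_rot: [-3.141, 0.0, 3.12]
ft_force: [-0.1, 0.1, -0.1]
grip_width: -0.003
finger_force: 0.3
```

Request:
shift_gripper --increments '{"ticks":[[-0.02, 0, 0, 0, 0, 0], [0, 0, 0, 0, 0, 0]]}'

```text
time: 5.52
tcp_pos: [0.6605, 0.0457, 0.0892]
eef_rot: [-3.142, -0.001, 3.12]
ft_force: [-2.6, -0.2, 0.8]
grip_width: 0.002
finger_force: 1.0
```

```bash
cat >> h.py <<'E'
def wpts(c,s):
    d=c["depth"]; v,u=np.indices(d.shape); q=np.stack([(u-c["cx"])/c["fx"],(v-c["cy"])/c["fx"]],-1); th=np.linalg.norm(q,axis=-1,keepdims=True)
    P=np.concatenate([q/th*np.tan(np.minimum(th,1.5)),np.ones_like(th)],-1)*d[...,None]
    W=R.from_euler("xyz",s["eef_rot"]).as_matrix(); X=c["hand_eye"]
    return (P@X[:3,:3].T+X[:3,3])@W.T+s["tcp_pos"]
E
python3 - <<'E'
from h import *
np.set_printoptions(precision=4,suppress=True)
s,c=grab("wrist"); P=wpts(c,s); cv2.imwrite("pics/w3.png",c["frame"]); m=(P[...,2]>.05)&(P[...,2]<.068)&(P[...,0]>.6)&(abs(P[...,1]-.05)<.08)&(P[...,0]<.69)
print("front x",np.percentile(P[m][:,0],[10,50,90]),m.sum())
# chest rail front face sides
for a,b in((-.075,-.055),(.15,.17)):
    k=(P[...,1]>a)&(P[...,1]<b)&(P[...,2]>.04)&(P[...,2]<.14)&(P[...,0]>.6)&(P[...,0]<.75); print(a,k.sum(),np.percentile(P[k],[5,20,50],axis=0) if k.any() else "")
E
```

```text
front x [0.6702 0.6713 0.6724] 2224
-0.075 1085 [[ 0.669  -0.0618  0.0514]
 [ 0.6694 -0.0606  0.0813]
 [ 0.6701 -0.0584  0.1191]]
0.15 1017 [[0.6726 0.1502 0.0526]
 [0.6729 0.1512 0.0814]
 [0.6736 0.1532 0.1218]]
```

View pics/w3.png

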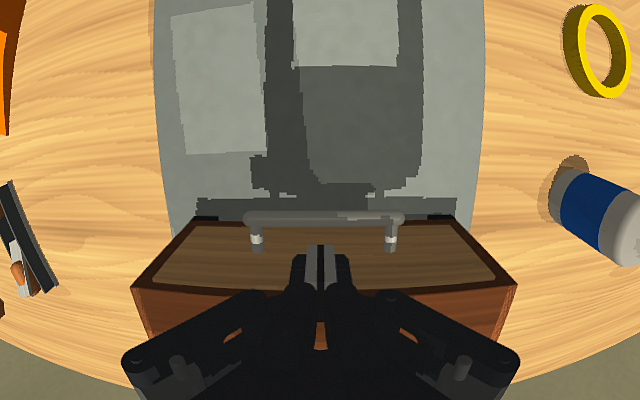

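The drawer is flush: its front is at x=0.6713 and the chest frame is at 0.6695 to 0.673. Next I'll back off and go above the wedge.

In the tool's units: -0.0515 m is -0.515, 0.03 m is 0.3.

Request:
shift_gripper --increments '{"ticks":[[0.3, 0, 0, 0, 0, 0], [0, 0, -0.6, 0, 0, 0], [0, 0, -0.5, 0, 0, 0], [0.274, -0.515, 0, 0, 0, 0], [0.274, -0.515, 0, 0, 0, 0], [0.274, -0.515, 0, 0, 0, 0], [0.274, -0.515, 0, 0, 0, 0], [0.274, -0.515, 0, 0, 0, 0]]}' --finger_gap 1

```text
time: 6.58
tcp_pos: [0.4882, -0.21, 0.1999]
eef_rot: [-3.14, 0.003, 3.12]
ft_force: [0.4, -0.5, -0.2]
grip_width: 0.999
finger_force: 0.0
```

Request:
shift_gripper --increments '{"ticks":[[0.274, -0.515, 0, 0, 0, 0], [0.274, -0.515, 0, 0, 0, 0], [0, 0, 0, 0, 0, 0.145], [0, 0, 0, 0, 0, 0.145], [0, 0, 0, 0, 0, 0], [0, 0, 0, 0, 0, 0]]}'

```text
time: 7.32
tcp_pos: [0.4317, -0.31, 0.1995]
eef_rot: [-3.141, 0.001, 2.832]
ft_force: [-0.1, -0.1, 0.0]
grip_width: 1.002
finger_force: 0.0
```

```bash
python3 - <<'E'
from h import *
np.set_printoptions(precision=4,suppress=True)
s,c=grab("wrist"); P=wpts(c,s); cv2.imwrite("pics/w4.png",c["frame"])
hsv=cv2.cvtColor(c["frame"],cv2.COLOR_BGR2HSV).astype(int)
m=(hsv[...,0]<16)&(hsv[...,1]>165)&(P[...,2]<.06)&(P[...,1]<-.2)&(P[...,0]<.62)&(P[...,2]>.003)
for nm,k in(("grip",m&(P[...,2]>.036)),("all",m)):
    print(nm,k.sum(),cv2.minAreaRect(P[k][:,:2].astype(np.float32)),np.percentile(P[k],[1,50,99],axis=0))
# finger extent in tool coords
W=R.from_euler("xyz",s["eef_rot"]).as_matrix(); Q=(P-s["tcp_pos"])@W
k=(Q[...,2]<.03)&(abs(Q[...,1])<.07)&(Q[...,2]>-.1)&(P[...,2]>.07)
print("tool-frame finger max z",np.sort(Q[k][:,2])[-20:],k.sum())
# chest after retreat
c=grab("top")[1]; np.savez("top2.npz",**c)
import m2; m2.run(c)
E
```

```text
grip 1387 ((0.4241916239261627, -0.31339988112449646), (0.03591504320502281, 0.0448087714612484), 72.81881713867188) [[ 0.4007 -0.3338  0.038 ]
 [ 0.4236 -0.3128  0.0411]
 [ 0.4481 -0.2928  0.0427]]
all 3940 ((0.48451825976371765, -0.33162376284599304), (0.03704005852341652, 0.17128272354602814), 73.37278747558594) [[ 0.4004 -0.3662  0.004 ]
 [ 0.4687 -0.3268  0.0184]
 [ 0.5648 -0.2936  0.0424]]
tool-frame finger max z [-0.0319 -0.0319 -0.0318 -0.0318 -0.0317 -0.0317 -0.0316 -0.0315 -0.0315
 -0.0314 -0.0314 -0.0314 -0.0313 -0.0313 -0.0313 -0.0313 -0.0311 -0.0308
 -0.0308 -0.0306] 17353
wedge 274 [ 0.5261 -0.3393] [0.0355 0.0781] 74.64 mean [ 0.5271 -0.3392]
grip 111 [ 0.4313 -0.3127] [0.0349 0.03  ] 74.6 mean [ 0.4309 -0.3132]
board 6224 [0.6262 0.0477] [0.2676 0.3525] 89.13 mean [0.5644 0.044 ]
chesttop 3826 [0.7468 0.0488] [0.2198 0.1554] 88.64 mean [0.746  0.0482]
handle 131 [0.656  0.0503] [0.0958 0.0246] 88.64 mean [0.6502 0.0504]
handle z 0.08153449782302191
```

View pics/w4.png

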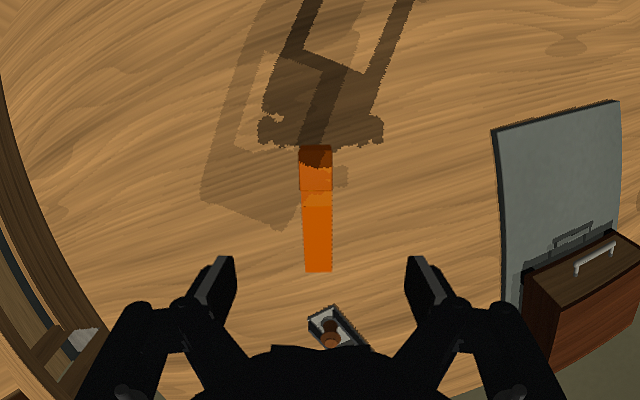

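The wrist view shows the open fingertips at (225,270) and (415,270) and the wedge grip at (315,178), with its toe at (318,270). I'll descend in two stages.

Request:
shift_gripper --increments '{"ticks":[[0.06, -0.055, 0, 0, 0, -0.015], [0, 0, 0.6, 0, 0, 0], [0, 0, 0.6, 0, 0, 0], [0, 0, 0.55, 0, 0, 0], [0, 0, 0, 0, 0, 0], [0, 0, 0, 0, 0, 0]]}'

```text
time: 8.18
tcp_pos: [0.4247, -0.3142, 0.0256]
eef_rot: [-3.141, 0.002, 2.845]
ft_force: [-0.1, 0.5, -0.5]
grip_width: 0.998
finger_force: 0.0
```

```bash
cat > look.py <<'E'
from h import *
np.set_printoptions(precision=4,suppress=True)
s,c=grab("wrist"); P=wpts(c,s); hsv=cv2.cvtColor(c["frame"],cv2.COLOR_BGR2HSV).astype(int)
W=R.from_euler("xyz",s["eef_rot"]).as_matrix(); Q=(P-s["tcp_pos"])@W
o=(hsv[...,0]<16)&(hsv[...,1]>165)&(abs(Q[...,1])<.06)&(Q[...,0]>-.2)&(c["depth"]>0)
f=(hsv[...,1]<90)&(hsv[...,2]<110)&(abs(Q[...,1])<.06)&(abs(Q[...,0])<.02)&(Q[...,2]>-.08)&(Q[...,2]<.03)
print(s["tcp_pos"],s["eef_rot"]); 
for n,k in(("orange tool",o),("finger tool",f)): print(n,k.sum(),np.percentile(Q[k],[1,50,99],axis=0),"\nworld z",np.percentile(P[k][:,2],[1,50,99]))
E
python3 look.py
```

```text
[ 0.4247 -0.3142  0.0256] [-3.1408  0.0016  2.8453]
orange tool 9160 [[-0.0985 -0.0172 -0.0167]
 [-0.0046  0.0004 -0.0142]
 [ 0.0229  0.0181  0.0232]] 
world z [0.0024 0.0399 0.0423]
finger tool 4624 [[-0.0081 -0.0577 -0.0797]
 [ 0.009  -0.0415 -0.0595]
 [ 0.0139  0.0575 -0.0352]] 
world z [0.0608 0.0851 0.1053]
```

In the tool's units: 0.025 m is 0.25, 0.015 m is 0.15.

Request:
shift_gripper --increments '{"ticks":[[0, 0, 0.25, 0, 0, 0], [0, 0, 0.15, 0, 0, 0], [0, 0, 0, 0, 0, 0]]}'

```text
time: 8.6
tcp_pos: [0.424, -0.3133, -0.0153]
eef_rot: [-3.142, 0.0, 2.845]
ft_force: [0.5, 0.8, -0.5]
grip_width: 0.997
finger_force: 0.0
```

Request:
shift_gripper --increments '{"ticks":[[0, 0, 0, 0, 0, 0], [0, 0, 0, 0, 0, 0], [0, 0, 0, 0, 0, 0], [0, 0, 0, 0, 0, 0], [0, 0, 0, 0, 0, 0], [0, 0, 0, 0, 0, 0]]}' --finger_gap 0

```text
time: 9.35
tcp_pos: [0.4244, -0.3136, -0.015]
eef_rot: [-3.141, 0.001, 2.845]
ft_force: [0.1, 0.1, 5.5]
grip_width: 0.411
finger_force: 60.6
```

```bash
python3 look.py
```

```text
[ 0.4244 -0.3136 -0.015 ] [-3.1411  0.0012  2.8448]
orange tool 10258 [[-0.0485 -0.0175 -0.0572]
 [ 0.0109 -0.0002 -0.0557]
 [ 0.0223  0.0172 -0.0176]] 
world z [0.0026 0.0407 0.0422]
finger tool 8314 [[-0.0095 -0.0501 -0.0797]
 [ 0.0094  0.0173 -0.0724]
 [ 0.014   0.0498 -0.0279]] 
world z [0.0129 0.0574 0.0647]
```

Gripped, with the opening at 0.411 (about 35 mm) and 60 N. Now I'll lift, square up and carry it to the front of the chest.

Request:
shift_gripper --increments '{"ticks":[[0, 0, -0.3, 0, 0, 0], [0, 0, -0.6, 0, 0, 0], [0, 0, 0, 0, 0, -0.14], [0, 0, 0, 0, 0, -0.139], [-0.07, 0.524, 0, 0, 0, 0], [-0.07, 0.524, 0, 0, 0, 0], [-0.07, 0.524, 0, 0, 0, 0], [-0.07, 0.524, 0, 0, 0, 0]]}'

```text
time: 10.4
tcp_pos: [0.4551, -0.1025, 0.074]
eef_rot: [3.141, -0.001, 3.123]
ft_force: [1.0, -0.3, -1.9]
grip_width: 0.416
finger_force: 60.8
```

Request:
shift_gripper --increments '{"ticks":[[-0.07, 0.524, 0, 0, 0, 0], [-0.07, 0.524, 0, 0, 0, 0], [-0.07, 0.524, 0, 0, 0, 0], [0, 0, 0, 0, 0, 0], [0, 0, 0, 0, 0, 0], [0, 0, 0, 0, 0, 0]]}'

```text
time: 11.15
tcp_pos: [0.4789, 0.0515, 0.0741]
eef_rot: [-3.141, -0.001, 3.122]
ft_force: [-0.1, -0.1, -2.5]
grip_width: 0.415
finger_force: 61.2
```

```bash
cat > look2.py <<'E'
from h import *
np.set_printoptions(precision=4,suppress=True)
s,c=grab("wrist"); P=wpts(c,s); cv2.imwrite("pics/w5.png",c["frame"]); hsv=cv2.cvtColor(c["frame"],cv2.COLOR_BGR2HSV).astype(int)
x,y,z=[P[...,i] for i in range(3)]
o=(hsv[...,0]<16)&(hsv[...,1]>180)&(hsv[...,2]>110)&(abs(y-s["tcp_pos"][1])<.05)&(x>.35)&(x<.66)&(c["depth"]>0)
print(s["tcp_pos"],s["eef_rot"],o.sum())
Q=P[o]; r=cv2.minAreaRect(Q[:,:2].astype(np.float32)); print("wedge",r); print("z at near/far", [np.median(Q[(Q[:,0]>a)&(Q[:,0]<a+.008)][:,2]) if ((Q[:,0]>a)&(Q[:,0]<a+.008)).any() else None for a in np.arange(Q[:,0].min(),Q[:,0].max(),.02)])
k=(x>.64)&(x<.7)&(z>.045)&(z<.12)&(y>-.08)&(y<.18); Q=P[k]
print("chest y ext",np.percentile(Q[:,1],[.5,99.5]))
for a,b in((-.055,.0),(.1,.15)):
    j=k&(y>a)&(y<b)&(z<.07)&(x>.66); print("front",a,np.median(P[j],axis=0) if j.any() else None)
for zz in(.03,.06,.1): pass
b=(abs(z-.018)<.003)&(hsv[...,1]<70); print("board",np.percentile(P[b],[1,99],axis=0) if b.any() else None)
E
python3 look2.py
```

```text
[0.4789 0.0515 0.0741] [-3.1412 -0.0009  3.1223] 521
wedge ((0.5001990795135498, 0.05059538036584854), (0.06392883509397507, 0.03562537953257561), 0.1876516491174698)
z at near/far [np.float64(0.1659784382279776), np.float64(0.13085837228788794), None, np.float64(0.10767441998526844)]Traceback (most recent call last):
  File "look2.py", line 9, in <module>
    print("chest y ext",np.percentile(Q[:,1],[.5,99.5]))
                        ~~~~~~~~~~~~~^^^^^^^^^^^^^^^^^^
    return _quantile_unchecked(
        a, q, axis, out, overwrite_input, method, keepdims, weights)
    return _ureduce(a,
                    func=_quantile_ureduce_func,
    ...<5 lines>...
                    overwrite_input=overwrite_input,
                    method=method)
    r = func(a, **kwargs)
    result = _quantile(arr,
                       quantiles=q,
    ...<2 lines>...
                       out=out,
                       weights=wgt)
    slices_having_nans = np.isnan(arr[-1, ...])
                                  ~~~^^^^^^^^^
IndexError: index -1 is out of bounds for axis 0 with size 0
```

View pics/w5.png

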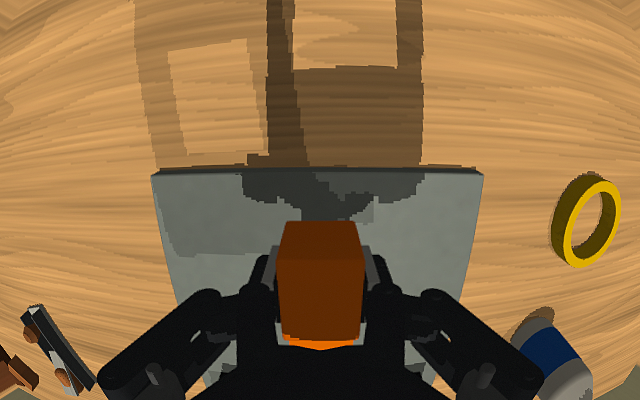

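The wrist view shows the grip block held squarely over the board at (320,280), with the front part of the wedge hidden. I'll lower to about 5 mm above the board and check it with the outside cameras.

Careful with the scale: shifts go in units of 100 mm. That gives: 0.04 m is 0.4, 0.026 m is 0.26.

Request:
shift_gripper --increments '{"ticks":[[0, 0, 0.4, 0, 0, 0], [0, 0, 0.26, 0, 0, 0], [0, 0, 0, 0, 0, 0], [0, 0, 0, 0, 0, 0]]}'

```text
time: 11.7
tcp_pos: [0.4801, 0.0519, 0.0089]
eef_rot: [3.142, 0.001, 3.122]
ft_force: [-0.1, -0.7, -1.9]
grip_width: 0.413
finger_force: 61.1
```

```bash
cat > look3.py <<'E'
from h import *
np.set_printoptions(precision=4,suppress=True)
s,c=grab("scene"); P=pts(c); hsv=cv2.cvtColor(c["frame"],cv2.COLOR_BGR2HSV).astype(int); x,y,z=[P[...,i] for i in range(3)]
o=(hsv[...,0]<16)&(hsv[...,1]>165)&(hsv[...,2]>80)&(abs(y-.045)<.05)&(x>.4)&(x<.7)&(z<.08)
Q=P[o]; print("wedge px",o.sum(),np.percentile(Q,[1,50,99],axis=0) if o.any() else "")
for a in np.arange(.46,.68,.01):
    k=(Q[:,0]>a)&(Q[:,0]<a+.01)
    if k.sum()>2: print(round(a+.005,3),k.sum(),"z max/min",np.percentile(Q[k][:,2],[95,5]),"y",np.percentile(Q[k][:,1],[5,95]))
import sys; cv2.imwrite(f"pics/{sys.argv[1]}.png",cv2.resize(c["frame"][110:290,240:460],None,fx=3.6,fy=3.3))
print(s["tcp_pos"],s["eef_rot"],s["ft_force"])
E
python3 look3.py s3
```

```text
wedge px 519 [[0.4871 0.0307 0.027 ]
 [0.5491 0.0448 0.0387]
 [0.6209 0.065  0.067 ]]
0.485 8 z max/min [0.0672 0.0635] y [0.0476 0.0613]
0.495 36 z max/min [0.0672 0.0429] y [0.0324 0.063 ]
0.505 72 z max/min [0.0658 0.0364] y [0.032  0.0624]
0.515 38 z max/min [0.046  0.0295] y [0.0327 0.0647]
0.525 35 z max/min [0.046  0.0328] y [0.0323 0.0625]
0.535 39 z max/min [0.0449 0.0312] y [0.0315 0.0626]
0.545 34 z max/min [0.044  0.0316] y [0.0315 0.0631]
0.555 35 z max/min [0.0416 0.0318] y [0.0329 0.0626]
0.565 37 z max/min [0.0413 0.0283] y [0.0322 0.061 ]
0.575 38 z max/min [0.0398 0.0299] y [0.0323 0.0625]
0.585 34 z max/min [0.0377 0.031 ] y [0.0311 0.0633]
0.595 36 z max/min [0.0367 0.0286] y [0.0313 0.0631]
0.605 33 z max/min [0.0352 0.0301] y [0.0322 0.0611]
0.615 32 z max/min [0.0336 0.0277] y [0.0303 0.0625]
0.625 12 z max/min [0.0318 0.0265] y [0.0339 0.0625]
[0.4801 0.0519 0.0089] [3.1416 0.0008 3.1224] [-0.0901 -0.6838 -1.9094]
```

View pics/s3.png

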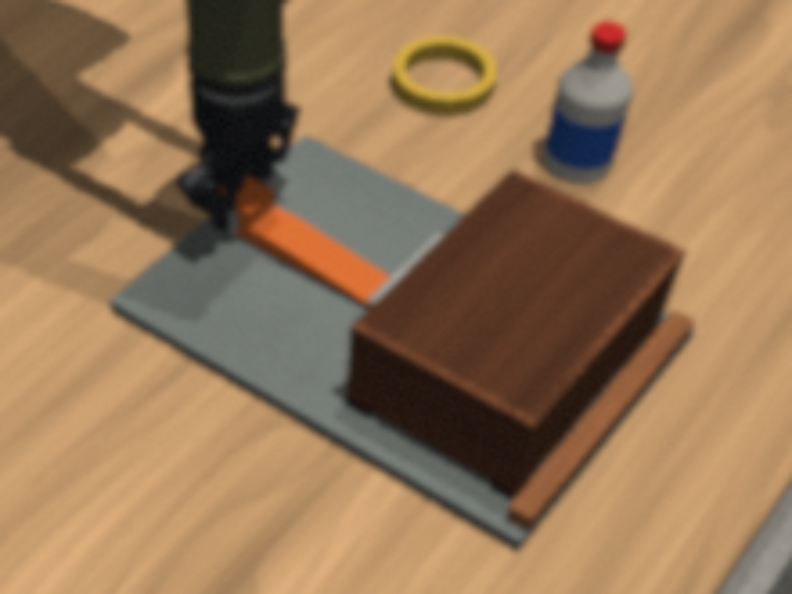

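The crop shows the wedge level and lined up with the chest, its toe just short of the handle at about (385,290). I'll lower it onto the board and slide it in.

In the tool's units: 0.003 m is 0.03, 0.002 m is 0.02.

Request:
shift_gripper --increments '{"ticks":[[0, 0, 0.03, 0, 0, 0], [0, 0, 0.02, 0, 0, 0], [0, 0, 0, 0, 0, 0], [0, 0, 0, 0, 0, 0]]}'

```text
time: 12.25
tcp_pos: [0.4794, 0.0527, 0.0034]
eef_rot: [-3.142, 0.0, 3.124]
ft_force: [-0.2, -0.3, -2.5]
grip_width: 0.417
finger_force: 61.1
```

Request:
shift_gripper --increments '{"ticks":[[0, 0, 0.01, 0, 0, 0], [0, 0, 0.01, 0, 0, 0], [0, 0, 0, 0, 0, 0], [0, 0, 0, 0, 0, 0]]}'

```text
time: 12.75
tcp_pos: [0.4796, 0.0527, 0.003]
eef_rot: [3.142, 0.001, 3.124]
ft_force: [-3.9, -0.9, 16.3]
grip_width: 0.414
finger_force: 63.5
```

Request:
shift_gripper --increments '{"ticks":[[-0.1, 0, -0.008, 0, 0, 0], [-0.15, 0, 0, 0, 0, 0], [-0.15, 0, 0, 0, 0, 0], [-0.15, 0, 0, 0, 0, 0], [-0.1, 0, 0, 0, 0, 0], [-0.05, 0, 0, 0, 0, 0], [0, 0, 0, 0, 0, 0], [0, 0, 0, 0, 0, 0]]}'

```text
time: 13.75
tcp_pos: [0.5466, 0.0514, 0.003]
eef_rot: [-3.141, -0.004, 3.124]
ft_force: [-6.6, -0.1, 11.5]
grip_width: 0.414
finger_force: 62.9
```

```bash
cat > tilt.py <<'E'
from h import *
np.set_printoptions(precision=4,suppress=True)
def fit(c):
    P=pts(c); H=cv2.cvtColor(c["frame"],cv2.COLOR_BGR2HSV).astype(int)[...,0]; x,y,z=[P[...,i] for i in range(3)]
    m=(x>.685)&(x<.815)&(y>-.05)&(y<.145)&(abs(z-.13)<.02)&(H<16); Q=P[m]
    for _ in range(3):
        A=np.c_[Q[:,0]-.75,Q[:,1]-.049,np.ones(len(Q))]; k=np.linalg.lstsq(A,Q[:,2],rcond=None)[0]; Q=Q[abs(Q[:,2]-A@k)<.005]
    P0=comp=None
    return k,len(Q)
if __name__=="__main__":
    a,_=fit(dict(np.load("scene0.npz")))
    s,c=grab("scene"); b,n=fit(c); d=b-a
    print("slope x,y, z:",d,n,"front lift mm l/r",1e3*(-d[0]*.155+d[1]*.099),1e3*(-d[0]*.155-d[1]*.099),"front z rise",1e3*(d[2]-.0775*d[0]))
    print(s["tcp_pos"],s["ft_force"])
E
python3 tilt.py
```

```text
slope x,y, z: [0.0002 0.001  0.    ] 2755 front lift mm l/r 0.06917787661004125 -0.1330995733263667 front z rise -0.013271207793016007
[0.5466 0.0514 0.003 ] [-6.6461 -0.1499 11.5251]
```

Request:
shift_gripper --increments '{"ticks":[[-0.05, 0, 0, 0, 0, 0], [-0.05, 0, 0, 0, 0, 0], [-0.05, 0, 0, 0, 0, 0], [-0.05, 0, 0, 0, 0, 0], [0, 0, 0, 0, 0, 0], [0, 0, 0, 0, 0, 0]]}'

```text
time: 14.55
tcp_pos: [0.5575, 0.0513, 0.0029]
eef_rot: [-3.141, -0.02, 3.124]
ft_force: [-20.8, 0.4, 26.4]
grip_width: 0.418
finger_force: 65.0
```

```bash
python3 tilt.py
```

```text
slope x,y, z: [0.0005 0.0018 0.    ] 2761 front lift mm l/r 0.09527277543148206 -0.25424897781073696 front z rise -0.00899517823979506
[0.5575 0.0513 0.0029] [-20.7681   0.3676  26.3813]
```

Contact is at the expected insertion, but I'm pressing down too hard and the tool is pitching a little. I'll ease both and keep pushing.

In the tool's units: -0.003 m is -0.03, -0.0015 m is -0.015.

Request:
shift_gripper --increments '{"ticks":[[0, 0, -0.015, 0, -0.01, 0], [-0.03, 0, 0, 0, 0, 0], [-0.03, 0, 0, 0, 0, 0], [0, 0, 0, 0, 0, 0], [0, 0, 0, 0, 0, 0]]}'

```text
time: 15.22
tcp_pos: [0.5641, 0.0512, 0.0028]
eef_rot: [-3.141, -0.009, 3.124]
ft_force: [-17.8, 0.7, 13.8]
grip_width: 0.413
finger_force: 63.4
```

```bash
python3 tilt.py
```

```text
slope x,y, z: [-0.0018  0.0002  0.0003] 2766 front lift mm l/r 0.294086291273161 0.25116761054682846 front z rise 0.39791023013123833
[0.5641 0.0512 0.0028] [-17.7898   0.6728  13.8438]
```

Request:
shift_gripper --increments '{"ticks":[[-0.03, 0, -0.005, 0, 0, 0], [-0.03, 0, 0, 0, 0, 0], [-0.03, 0, 0, 0, 0, 0], [-0.03, 0, 0, 0, 0, 0], [0, 0, 0, 0, 0, 0], [0, 0, 0, 0, 0, 0]]}'

```text
time: 16.02
tcp_pos: [0.578, 0.0509, 0.0029]
eef_rot: [-3.141, -0.007, 3.124]
ft_force: [-13.7, -0.3, 6.1]
grip_width: 0.418
finger_force: 62.3
```

```bash
python3 tilt.py
```

```text
slope x,y, z: [-0.016   0.0026  0.0014] 2781 front lift mm l/r 2.7330883334624336 2.214565012608672 front z rise 2.663132641690753
[0.578  0.0509 0.0029] [-13.652   -0.3179   6.1074]
```

Request:
shift_gripper --increments '{"ticks":[[-0.03, 0, 0, 0, 0, 0], [-0.03, 0, 0, 0, 0, 0], [-0.03, 0, 0, 0, 0, 0], [0, 0, 0, 0, 0, 0], [0, 0, 0, 0, 0, 0], [0, 0, 0, 0, 0, 0]]}'

```text
time: 16.82
tcp_pos: [0.5873, 0.0507, 0.0029]
eef_rot: [-3.141, -0.006, 3.124]
ft_force: [-13.6, 0.0, 5.6]
grip_width: 0.414
finger_force: 62.2
```

```bash
python3 tilt.py; python3 look3.py s4
```

```text
slope x,y, z: [-0.025   0.0008  0.0022] 2797 front lift mm l/r 3.950511558641117 3.7967976708929303 front z rise 4.089051443761707
[0.5873 0.0507 0.0029] [-13.6252   0.0159   5.6131]
wedge px 155 [[0.595  0.0294 0.0249]
 [0.6124 0.0433 0.0426]
 [0.6281 0.0646 0.0622]]
0.595 12 z max/min [0.0608 0.0555] y [0.0404 0.0618]
0.605 47 z max/min [0.0618 0.0296] y [0.0301 0.0616]
0.615 61 z max/min [0.0594 0.0292] y [0.0315 0.0617]
0.625 35 z max/min [0.0422 0.0284] y [0.0312 0.0609]
[0.5872 0.0507 0.0029] [-3.1413 -0.0062  3.124 ] [-13.158    1.0051   5.6795]
```

View pics/s4.png

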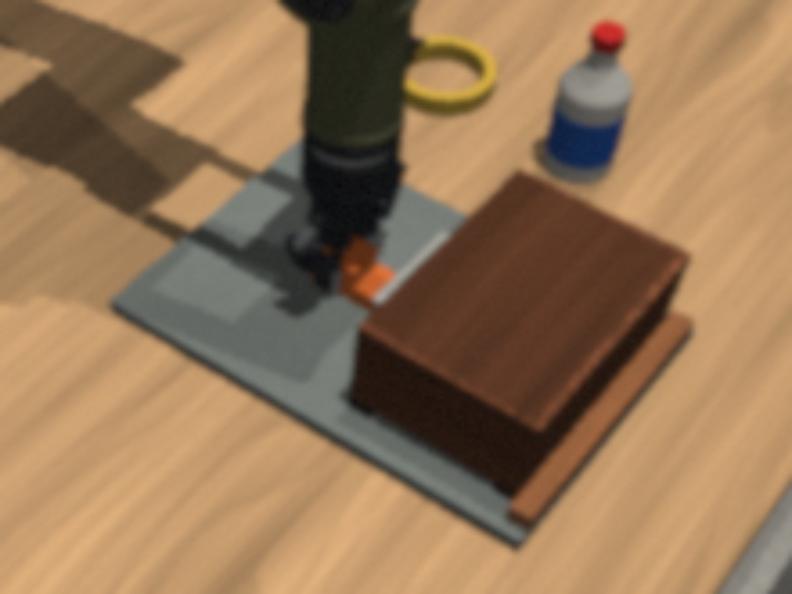

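The front feet are up about 3.9 mm on both sides. The chest is square against the strip, the drawer is shut (handle bar at about (410,265) close to the front), and the gripper is clear of the chest. I'll let it settle and hand in.

Request:
shift_gripper --increments '{"ticks":[[0, 0, 0, 0, 0, 0], [0, 0, 0, 0, 0, 0], [0, 0, 0, 0, 0, 0], [0, 0, 0, 0, 0, 0]]}'

```text
time: 17.42
tcp_pos: [0.5873, 0.0507, 0.0029]
eef_rot: [-3.141, -0.006, 3.124]
ft_force: [-12.5, -0.3, 4.3]
grip_width: 0.415
finger_force: 62.2
```

```bash
python3 tilt.py; python3 -c "
from station import robot
print(robot.sign_off())"
```

```text
slope x,y, z: [-0.0253  0.0003  0.0021] 2789 front lift mm l/r 3.9488720649002724 3.8834207733764488 front z rise 4.084318953237668
[0.5873 0.0507 0.0029] [-12.491   -0.3048   4.2959]
the job is handed in; nothing more can be done
None
```

I handed the job in at about 17 s of the 67 s, with the drawer shut and the wedge still held under the chest front; both front feet measured about 3.9 mm off the board, and no pass/fail result was returned.

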